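# Unload the door tray of a conditioning cabinet

## Robot

A 6-joint arm with a two-finger parallel gripper is mounted at the origin on the work surface. World frame = base frame: x ahead of the robot, y to its left, z up, the work surface at z = 0. Lengths are in mm, angles in rad, forces in N, time in s.
With the tool pointing down it reaches from about 425 to 925 mm from the base axis. Payload 12.5 kg.
Tool frame: the origin (TCP) lies at the very end of the fingers, on their centre line; the grasp point (between the pads) lies 19 mm behind it; z points along the fingers, y is the line along which they close (so a half turn about z gives the same grasp; the last joint's range is limited). The gripper opens to 85 mm and grips with 20 to 120 N. Pads are 22 mm wide; open, the fingers measure 114 mm over their backs; the gripper's body (76 mm by 85 mm) begins 54 mm behind the grasp point. The pads swing forward as they close: fully open they stand 13 mm farther back than shut.
Start: joints at [1.212, 0.491, 1.559, -0, 1.092, -0.106], TCP at [156.305, 605.159, 193.927] pointing down, gripper open.
Joint ranges: [-3.1, 3.1], [-0.84, 2.19], [0.05, 2.79], [-1.13, 4.28], [0.06, 2.93], [-2.69, 2.69]. Speed limits (rad/s): [2.22, 2.22, 2.79, 3.14, 3.14, 3.14].

## Interface

Orientations are given as a 3x3 rotation matrix whose columns are the frame's x, y, z axes.
In Python, from plant import env gives the robot as it stands.
- The arm moves only by the tool apply_moves, never from a script. Its argument "plan" is one flat list of numbers, 6 for each row, row after row: the shift along the world's x, y, z in cm, then the turn, a rotation vector about the world's x, y, z in degrees. In form: [dx, dy, dz, wx, wy, wz, dx, dy, dz, wx, wy, wz, ...]. A call has 1 to 5 rows; each row shifts and turns the commanded pose from where the row before left it; what a row does not reach is not made up. A row lasts 1/12 s, in which the tool goes at most 41.7 mm and 7.16 degrees, less where a joint would pass 70% of its speed; a pose out of reach is approached as far as the arm can. A call is refused whole if a number of a shift passes 4.17 or a number of a turn 7.16, either way. A call with a gripper value outside its range is refused whole. "grip" is the opening, from 0 (shut) to 1 (fully open), set as the call begins (left out, the last holds). The fingers move at their own pace and stop on an object; "newtons" is the grip in N (left out, the last holds). Time passes only in rows, so rows that do not move let the fingers close. It gives the time, the measured TCP pose, the force, the opening and the grip force at its end, in the units of the state.
- env.get_obs(): the state, without advancing time (a new reading comes with each control period).
- env.read_camera(name): name is "scene" or "top"; returns (picture, depth): 400x640x3 uint8, blue, green, red; 400x640 float32, mm along the optical axis (not along the pixel's ray), 0 where there is no reading.
- env.calibration(name): a dict with "K" (3x3 intrinsics, pixels), "extrinsics" (4x4, takes a point from world to camera coordinates). Camera axes: x right, y up, looking along -z (the intrinsics and any distortion apply to the point x, -y, -z); pixel columns grow to the right and rows downward; lengths in mm; the calibration is good to about 2 mm. A picture is of the moment at which its call begins. calibration takes no time and is no camera call.
- env.sign_off(): hands the job in; it is judged then, once.
The state is a dict: "time_s": time; "q": joint angles; "joint_velocities": joint speeds; "joint_torque": joint torques, N m; "position": TCP position; "tool_rot": TCP orientation; "ft_force": force on the tool from outside, world axes, zero at the start; "wrist_torque": the same for the moment, N m; "finger_gap": finger opening in mm; "gripper_force": force on a finger pad.
Only numpy, scipy, OpenCV 4.12 (cv2) and the standard library are available. Lean on these libraries where they do the work, as an engineer would, in place of code of your own. Each camera call takes 0.05 s, during which the arm holds its last target. There are 200 camera calls.

## Task

Swing the conditioning cabinet's door open by its handle to about a right angle, gently enough that the two rubber mounts riding in the tray on its inside stay standing. Then move both mounts into the blue tote, standing upright on its floor; never let either one fall over. Leave the door standing open and do not disturb the tester, the chrome weight or the case of reference blocks.

Things in the scene. Friction and masses are not known exactly. Their poses are not given: they have to be found in the camera images.
- cabinet: Cream bench cabinet with a glass roof, 180 deep x 280 wide x 250 mm high, fixed to the bench. Origin: centre of its underside, on the bench. Its front (door side) faces its own -x; the door is hinged at its own -y edge. Its yaw is 63 to 78 degrees: the front faces to the robot's right and a little back towards it, the hinge is at the end far from the robot.
- door (a joint): Door angle in rad: 0 shut (start), grows to 1.8 as it swings out; seen from above it turns anticlockwise. Glass in a steel frame, 280 wide, 20 thick, from 100 to 245 mm above the bench. Light hinge friction (about 1.3 N at the handle) and damping (0.25 N m s/rad); no latch or spring; it stays where it is left.
- hinge (a point): Point on the door's vertical hinge axis, 235 mm above the bench, in the plane of the door's inner face. Its axes turn with the door: +y runs along the door from the hinge to the free edge, -x is the outward normal of the door (with the door shut they equal the cabinet's axes).
- handle (a point): Upright black bar, 11 mm round, 45 mm out from the door's outer face, 232 mm along the door from the hinge. Origin: on the bar's axis 235 mm above the bench, 15 mm below its round top end; the bar reaches 100 mm below the origin. Thin stand-offs to the door 35 and 80 mm below the origin. Origin in the hinge point's axes: x -0.065, y 0.232. It can be pinched from above.
- tray (a point): Middle of the floor of the aluminium tray fixed to the door's inner face, 168 mm above the bench, at (x 0.050, y 0.134) in the hinge point's axes (+x points from the door into the tray). The tray is 100 mm (x) by 182 mm (y) outside, walls 3 mm thick standing 16 mm above its floor. It swings out with the door, carrying the mounts.
- mount_a: Rubber mount: black cylinder with a steel disc at each end, 44 mm diameter, 64 mm high, about 0.2 kg, standing in the door tray on the hinge side. Origin: centre of its underside; z is its axis.
- mount_b: The same kind of mount, standing in the door tray on the handle side, centres about 75 to 108 mm apart. Origin: centre of its underside; z is its axis.
- tote: Blue open-topped tote fixed to the bench, 200 (x) x 270 (y) x 80 mm high outside, walls and floor 5 mm thick. Origin: centre of its underside.
- tote_in (a point): Centre of the tote's inner floor, 5 mm above the bench; axes as the tote's: x across its width, y along its length.
- tester: Bystander: hardness tester, cream base 130 x 100 mm, post, dial and chrome cylinder on top, 230 mm high. Origin: centre of its underside.
- weight: Bystander: chrome cylinder weight, 60 mm diameter, 80 mm high with its small knob. Origin: centre of its underside.
- blocks: Bystander: flat wooden case of reference blocks, 110 x 75 x 36 mm. Origin: centre of its underside.

How it is judged:
By the outcome, as a careful person would: the job done as asked, in the order asked, and still so for the second after the job is handed in, with the robot touching nothing.
It also fails if it takes over 69 s, if anything falls off the work surface, if the arm or the gripper's body presses on something with over 40 N, if the wrist force passes 120 N, or if a joint passes its speed limit or range.

## Working session

There is one attempt and no reset: what is moved stays moved. The work goes in short steps, Python scripts to look and compute and a tool call to move; the robot and the scene stay as the last step left them, time stands still between calls to the robot, and variables do not carry over. Pictures are saved under pics/ and viewed, at most 10 in all, crops included, and the job is handed in when it is done.

Besides the shell and the picture viewer there is one more tool, called in YAML: its name, and indented under it one key for each argument. apply_moves: Moves the arm, as the interface text tells. Its arguments: {"type":"object","properties":{"plan":{"type":"array","items":{"type":"number"}},"grip":{"type":"number"},"newtons":{"type":"number"}},"required":["plan"]}

```bash
mkdir -p pics; ls; cat > h.py <<'E'
import numpy as np, cv2
from plant import env
def world(name,depth,us,vs):
    c=env.calibration(name);K=np.array(c["K"]);E=np.array(c["extrinsics"])
    us=np.asarray(us,float);vs=np.asarray(vs,float)
    d=depth[vs.astype(int),us.astype(int)]
    p=np.stack([(us-K[0,2])/K[0,0]*d,-(vs-K[1,2])/K[1,1]*d,-d],-1)
    return (p-E[:3,3])@E[:3,:3]
def proj(name,P):
    c=env.calibration(name);K=np.array(c["K"]);E=np.array(c["extrinsics"])
    p=np.asarray(P)@E[:3,:3].T+E[:3,3]
    return np.stack([K[0,0]*p[...,0]/-p[...,2]+K[0,2],K[1,1]*-p[...,1]/-p[...,2]+K[1,2]],-1)
E
python3 - <<'E'
from h import *
for n in("scene","top"):
    im,d=env.read_camera(n);cv2.imwrite(f"pics/{n}0.png",im);np.save(f"{n}0.npy",d)
    c=env.calibration(n);print(n,{k:np.round(v,3).tolist() if k!='x' else 0 for k,v in c.items()})
print(env.get_obs())
E
```

```text
pics
scene {'K': [[482.142, 0.0, 324.089], [0.0, 482.142, 199.789], [0.0, 0.0, 1.0]], 'extrinsics': [[-0.589, 0.808, 0.02, 310.569], [-0.575, -0.437, 0.692, 244.949], [0.568, 0.396, 0.722, -1770.854], [0.0, 0.0, 0.0, 1.0]]}
top {'K': [[372.18, 0.0, 316.325], [0.0, 372.18, 196.851], [0.0, 0.0, 1.0]], 'extrinsics': [[0.001, -1.0, -0.007, 14.491], [0.99, 0.0, 0.138, -592.952], [-0.138, -0.007, 0.99, -1065.451], [0.0, 0.0, 0.0, 1.0]]}
{'time_s': 0.1, 'q': array([ 1.21242490e+00,  4.91468530e-01,  1.55936443e+00,  1.63344934e-05,
        1.09171960e+00, -1.05590940e-01]), 'joint_velocities': array([ 0.00076757, -0.00146789, -0.00116122,  0.00181939, -0.00041449,
       -0.00271836]), 'joint_torque': array([ 2.98894258e-03, -6.19446301e+01, -2.62026179e+01, -8.45692966e-05,
        2.88881660e-03,  1.73725738e-05]), 'position': array([156.19862347, 604.93144206, 193.41359725]), 'tool_rot': array([[-9.68218869e-01,  2.50104176e-01, -3.50260083e-04],
       [ 2.50104395e-01,  9.68218463e-01, -8.93834943e-04],
       [ 1.15576427e-04, -9.53029444e-04, -9.99999539e-01]]), 'ft_force': array([0.0715301 , 0.38430105, 0.33426666]), 'wrist_torque': array([-0.04806777,  0.01996626,  0.03496241]), 'gripper_force': 0.0, 'finger_gap': 85.09153530509415}
```

View pics/scene0.png

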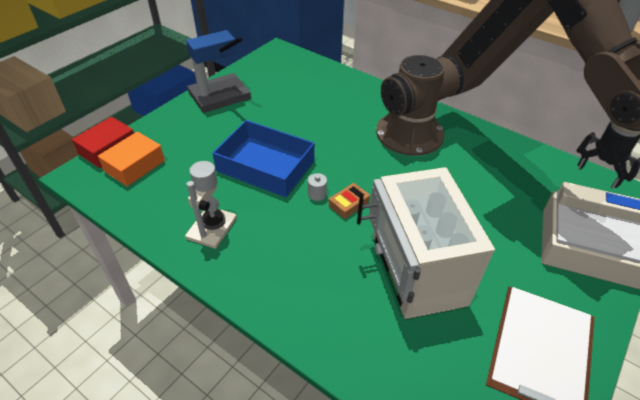

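View pics/top0.png

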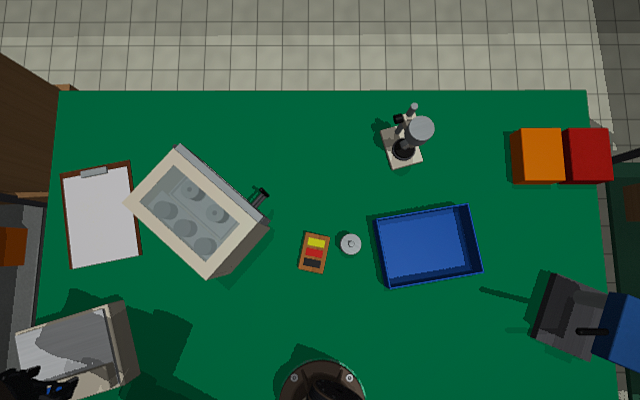

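The top view shows the roof corners near (178,150), (123,203), (207,280) and (268,225), the handle near (262,195), and the tote centred near (428,246). The front seems to face away and to the right, so yaw looks nearer 130° than the stated 63–78°. I'll measure it.

```bash
python3 - <<'E'
from h import *
for n,b in (("top",(110,130,290,290)),("scene",(340,150,500,320))):
    im=cv2.imread(f"pics/{n}0.png");x0,y0,x1,y1=b
    cv2.imwrite(f"pics/{n}0c.png",cv2.resize(im[y0:y1,x0:x1],None,fx=3.5 if n=="scene" else 4.4,fy=3.5 if n=="scene" else 3.6,interpolation=cv2.INTER_CUBIC))
d=np.load("top0.npy");vv,uu=np.mgrid[0:400,0:640]
P=world("top",d,uu,vv)
# roof rim
m=(abs(P[...,2]-250)<8)&(uu>110)&(uu<290)&(vv>130)&(vv<290)
r=cv2.minAreaRect(P[m][:,:2].astype(np.float32));print("roof",m.sum(),np.median(P[m][:,2]),r,cv2.boxPoints(r).tolist())
# tote rim
m=(abs(P[...,2]-80)<8)&(uu>360)&(uu<490)&(vv>195)&(vv<295)
r=cv2.minAreaRect(P[m][:,:2].astype(np.float32));print("tote",m.sum(),r,cv2.boxPoints(r).tolist())
for name,u,v in (("mA",190,190),("mB",217,213),("c",163,210),("c",180,230),("c",203,247),("weight",350,243),("blocks",313,252),("tester",420,129)):
    print(name,world("top",d,[u],[v]).round(0))
S=np.load("scene0.npy");Q=world("scene",S,uu,vv)
for nm,X in(("top",P),("scene",Q)):
  # handle candidates: high points near the front
  m=(X[...,2]>240)&(X[...,2]<262)&(X[...,1]<260)&(X[...,1]>80)&(X[...,0]>450)&(X[...,0]<700)
  pts=X[m];print(nm,len(pts)); 
  if nm=="top": 
    mm=m&(uu>246)&(vv<210);print(np.c_[uu[mm],vv[mm],X[mm].round(0)].tolist()[:30])
E
```

```text
roof 9648 249.33226744818728 ((553.5213012695312, 296.2159729003906), (280.784912109375, 249.97161865234375), 49.205116271972656) [[367.174560546875, 271.59124755859375], [556.4163818359375, 108.27153778076172], [739.8680419921875, 320.8406982421875], [550.626220703125, 484.160400390625]]
tote 696 ((451.9001770019531, -303.9716491699219), (200.3380889892578, 271.3856201171875), 9.719968795776367) [[330.2596740722656, -187.13858032226562], [376.0785217285156, -454.6283874511719], [573.5406494140625, -420.8047180175781], [527.7218017578125, -153.31491088867188]]
mA [[581. 319. 249.]]
mB [[525. 252. 250.]]
c [[532. 382. 249.]]
c [[484. 339. 248.]]
c [[444. 283. 246.]]
weight [[456. -81.  78.]]
blocks [[431.  24.  36.]]
tester [[ 740. -248.  228.]]
top 2162
[[260.0, 187.0, 588.0, 150.0, 249.0], [261.0, 187.0, 588.0, 147.0, 249.0], [262.0, 187.0, 588.0, 145.0, 247.0], [259.0, 188.0, 586.0, 152.0, 249.0], [260.0, 188.0, 586.0, 150.0, 249.0], [261.0, 188.0, 586.0, 148.0, 247.0], [262.0, 188.0, 586.0, 145.0, 248.0], [263.0, 188.0, 586.0, 143.0, 247.0], [259.0, 189.0, 583.0, 152.0, 248.0], [260.0, 189.0, 583.0, 150.0, 249.0], [261.0, 189.0, 583.0, 148.0, 248.0], [262.0, 189.0, 583.0, 144.0, 252.0], [263.0, 189.0, 584.0, 143.0, 246.0], [260.0, 190.0, 581.0, 150.0, 248.0], [261.0, 190.0, 581.0, 148.0, 246.0], [262.0, 190.0, 581.0, 145.0, 249.0], [263.0, 190.0, 582.0, 143.0, 243.0], [261.0, 191.0, 579.0, 148.0, 245.0], [262.0, 191.0, 579.0, 146.0, 244.0], [247.0, 202.0, 552.0, 181.0, 244.0], [247.0, 203.0, 550.0, 181.0, 243.0], [248.0, 203.0, 549.0, 178.0, 247.0], [249.0, 203.0, 550.0, 176.0, 245.0], [247.0, 204.0, 547.0, 181.0, 243.0], [248.0, 204.0, 547.0, 178.0, 245.0], [249.0, 204.0, 547.0, 176.0, 246.0], [250.0, 204.0, 547.0, 174.0, 243.0], [247.0, 205.0, 544.0, 181.0, 246.0], [248.0, 205.0, 545.0, 178.0, 245.0], [249.0, 205.0, 545.0, 177.0, 242.0]]
scene 1415
```

View pics/top0c.png

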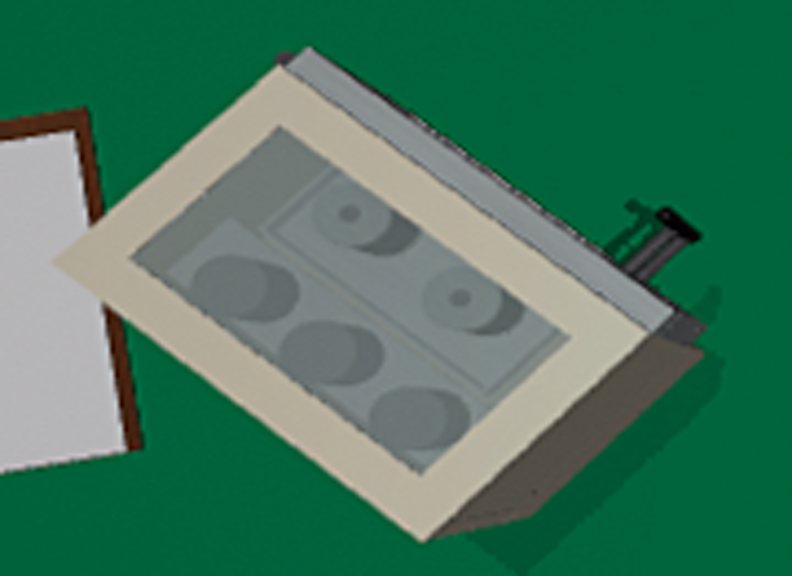

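View pics/scene0c.png

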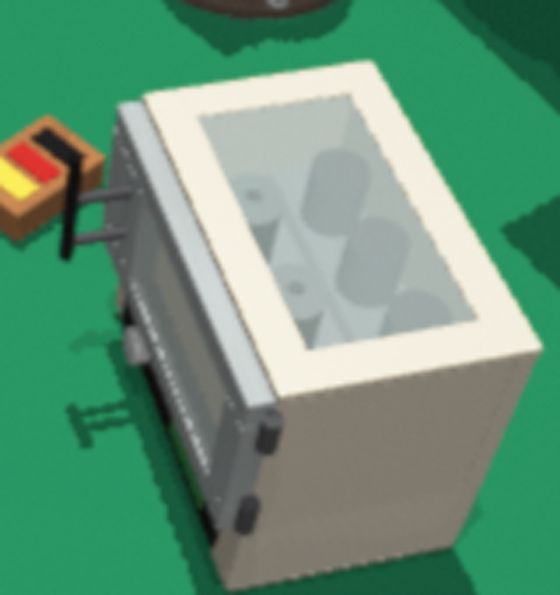

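apply_moves:
  plan: [0,0,3.4,0,0,0,0,0,3.4,0,0,0,0,0,3.4,0,0,0,0,0,3.4,0,0,0,1.4,-1.5,0,0,0,0]
  grip: 0.4
  newtons: 40

```text
time_s: 0.52
position: [169.5, 592.8, 336.2]
tool_rot: [[-0.969, 0.248, 0.003], [0.248, 0.969, 0.009], [-0.001, 0.009, -1.0]]
ft_force: [0.5, 0.7, 1.0]
finger_gap: 34.2
gripper_force: 0.0
```

apply_moves:
  plan: [2.8,-3,0,0,0,0,2.8,-3,0,0,0,0,2.8,-3,0,0,0,0,2.8,-3,0,0,0,0,2.8,-3,0,0,0,0]

```text
time_s: 0.93
position: [311.1, 438.5, 329.8]
tool_rot: [[-0.968, 0.25, -0.0], [0.25, 0.968, -0.0], [0.0, -0.0, -1.0]]
ft_force: [0.4, 0.2, 0.2]
finger_gap: 34.0
gripper_force: 0.0
```

apply_moves:
  plan: [2.8,-3,0,0,0,0,2.8,-3,0,0,0,0,2.8,-3,0,0,0,0,2.8,-3,0,0,0,0,2.8,-3,0,0,0,0]

```text
time_s: 1.35
position: [451.2, 288.4, 329.8]
tool_rot: [[-0.968, 0.25, -0.0], [0.25, 0.968, 0.0], [0.0, -0.0, -1.0]]
ft_force: [0.1, 1.1, -0.1]
finger_gap: 34.0
gripper_force: 0.0
```

apply_moves:
  plan: [2.8,-3,0,0,0,0,2.8,-3,0,0,0,0,2.8,-3,0,0,0,0,2.8,-3,0,0,0,0,2.0,-2,0,0,0,0]

```text
time_s: 1.77
position: [584.0, 147.3, 329.4]
tool_rot: [[-0.968, 0.252, -0.001], [0.252, 0.968, -0.0], [0.0, -0.001, -1.0]]
ft_force: [0.7, -0.6, -0.4]
finger_gap: 34.1
gripper_force: 0.0
```

```bash
python3 - <<'E'
from h import *
d=np.load("top0.npy");vv,uu=np.mgrid[0:400,0:640];P=world("top",d,uu,vv)
m=(abs(P[...,2]-251)<4)&(uu>110)&(uu<290)&(vv>130)&(vv<290)
m=cv2.morphologyEx(m.astype(np.uint8),cv2.MORPH_OPEN,np.ones((5,5)))>0
r=cv2.minAreaRect(P[m][:,:2].astype(np.float32));print(r,cv2.boxPoints(r).tolist())
o=env.get_obs();print(o["position"],o["tool_rot"].round(3).tolist(),o["q"],o["time_s"])
y=np.radians(139.2);H=np.array([686.7,366.2])
def f(x,yy,t):
    a=y+t;return H+x*np.array([np.cos(a),np.sin(a)])+yy*np.array([-np.sin(a),np.cos(a)])
p=f(-65,232,0)
for k in range(0,95,8):
    q=f(-65,232,np.radians(k));print(k,q.round(1),(q-p).round(1),np.hypot(*q).round(0));p=q
# mounts via ray at z=232
c=env.calibration("top");K=c["K"];E=np.array(c["extrinsics"]);C=-E[:3,:3].T@E[:3,3]
for u,v in((189.5,189.4),(214.5,212.8)):
    r=np.array([(u-K[0][2])/K[0][0],-(v-K[1][2])/K[1][1],-1])@E[:3,:3]
    q=C+r*(232-C[2])/r[2];dd=q[:2]-H;print(q.round(0),"hinge frame",dd@[np.cos(y),np.sin(y)],dd@[-np.sin(y),np.cos(y)])
E
```

```text
((527.2930908203125, 318.96142578125), (280.8612976074219, 180.22183227539062), 49.068336486816406) [[367.21075439453125, 271.9041748046875], [503.36676025390625, 153.83033752441406], [687.3754272460938, 366.0186767578125], [551.2194213867188, 484.092529296875]]
[584.02022398 147.25017691 329.36272987] [[-0.968, 0.252, -0.001], [0.252, 0.968, -0.0], [0.0, -0.001, -1.0]] [ 1.37512156e-01  3.56621523e-01  1.41600891e+00 -3.37869204e-04
  1.36958661e+00 -1.17888994e+00] 1.7667
0 [584.3 148.1] [0. 0.] 603.0
8 [615.7 136. ] [ 31.3 -12.1] 630.0
16 [648.4 128.3] [32.7 -7.6] 661.0
24 [681.9 125.3] [33.5 -3. ] 693.0
32 [715.4 127. ] [33.6  1.7] 727.0
40 [748.5 133.3] [33.   6.3] 760.0
48 [780.3 144.2] [31.8 10.9] 793.0
56 [810.3 159.4] [30.  15.2] 826.0
64 [837.8 178.6] [27.6 19.2] 857.0
72 [862.5 201.4] [24.6 22.9] 886.0
80 [883.7 227.5] [21.2 26.1] 913.0
88 [901.1 256.3] [17.4 28.8] 937.0
[585. 327. 232.] hinge frame 51.23097703114084 96.5040659487643
[527. 263. 232.] hinge frame 53.22001263306794 182.87187578959424
```

apply_moves:
  plan: [0,0.1,-3,0,0,0,0,0,-3,0,0,0,0,0,-2.5,0,0,0,0,0,-2,0,0,0,0,0,-1,0,0,0]

```text
time_s: 2.18
position: [581.3, 150.9, 212.0]
tool_rot: [[-0.968, 0.25, -0.004], [0.25, 0.968, -0.0], [0.004, -0.001, -1.0]]
ft_force: [0.2, -0.5, 0.3]
finger_gap: 34.2
gripper_force: 0.0
```

apply_moves:
  plan: [0,0,0,0,0,0,0,0,0,0,0,0,0,0,0,0,0,0,0,0,0,0,0,0,0,0,0,0,0,0]
  grip: 0
  newtons: 40

```text
time_s: 2.6
position: [582.6, 151.3, 216.0]
tool_rot: [[-0.968, 0.25, 0.002], [0.25, 0.968, 0.0], [-0.002, 0.001, -1.0]]
ft_force: [0.0, -0.4, 0.3]
finger_gap: -0.1
gripper_force: 0.0
```

```bash
python3 - <<'E'
from h import *
ims=[]
for n,b in (("top",(200,130,330,260)),("scene",(330,130,460,260))):
    im,d=env.read_camera(n);np.save(n+"1.npy",d);x0,y0,x1,y1=b
    p=proj(n,[[582.6,151.3,216],[584.3,148.1,250],[584.3,148.1,150]]);print(n,p.round(1).tolist())
    ims.append(cv2.resize(im[y0:y1,x0:x1],None,fx=3,fy=3,interpolation=cv2.INTER_CUBIC))
cv2.imwrite("pics/miss.png",np.hstack(ims))
E
```

```text
top [[261.4, 191.3], [260.6, 188.5], [266.4, 194.4]]
scene [[361.2, 202.5], [360.7, 193.0], [357.9, 219.5]]
```

View pics/miss.png

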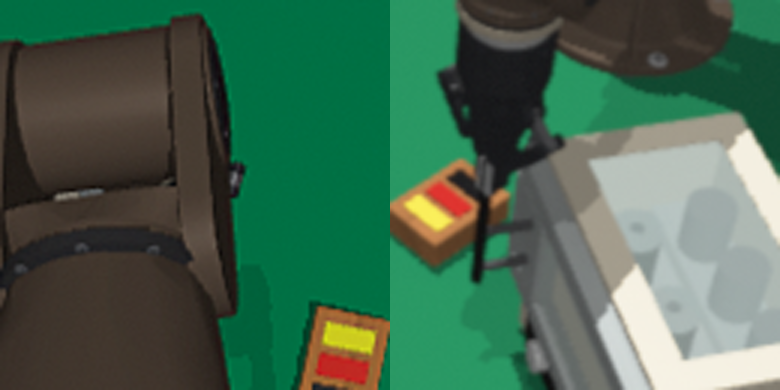

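The composite's right half shows closed fingertips near (493,195), up and right of the bar (bar from about (485,160) to (477,280)). The fingers seem to sit behind the bar. I'll use depth to locate both.

```bash
python3 - <<'E'
from h import *
im,d=env.read_camera("scene");vv,uu=np.mgrid[0:400,0:640];P=world("scene",d,uu,vv)
c=im[165:235,335:385];cv2.imwrite("pics/sc2.png",cv2.resize(c,None,fx=8,fy=8,interpolation=cv2.INTER_NEAREST))
for v in range(172,226,3):
    print(v,[(u,*P[v,u].round(0).astype(int).tolist()) for u in range(354,374,2) if im[v,u].max()<95 and P[v,u,2]>60])
E
```

```text
172 [(354, 585, 124, 308), (356, 594, 135, 321), (358, 595, 140, 325), (360, 595, 146, 328), (362, 587, 147, 322), (364, 598, 158, 337), (366, 603, 166, 346), (368, 592, 166, 337), (370, 599, 174, 347), (372, 598, 179, 349)]
175 [(354, 586, 125, 299), (356, 585, 130, 302), (358, 587, 137, 307), (360, 593, 146, 317), (362, 598, 154, 325), (364, 599, 160, 329), (366, 600, 166, 333), (368, 596, 169, 332), (370, 594, 173, 333), (372, 579, 170, 320)]
178 [(358, 588, 139, 299), (360, 592, 146, 306), (362, 588, 149, 305), (364, 601, 162, 322), (366, 598, 165, 322), (368, 591, 167, 318), (370, 579, 166, 308), (372, 574, 169, 305)]
181 [(360, 591, 146, 296), (362, 593, 153, 301), (364, 595, 159, 306), (366, 596, 165, 310), (368, 592, 168, 309), (370, 588, 172, 308), (372, 602, 184, 326)]
184 [(360, 591, 147, 286), (362, 592, 153, 290), (364, 593, 159, 295), (366, 592, 164, 297), (368, 596, 172, 304), (370, 598, 178, 309), (372, 601, 184, 315)]
187 [(360, 588, 146, 273), (362, 593, 155, 282), (364, 587, 157, 278), (366, 589, 163, 284), (368, 585, 167, 283), (370, 600, 180, 302)]
190 [(360, 591
[... 403 characters left out ...]
1, 210), (362, 583, 155, 210), (364, 576, 156, 204), (366, 573, 161, 205), (368, 571, 166, 206), (370, 567, 169, 205), (372, 562, 172, 202)]
208 [(360, 593, 155, 207), (362, 585, 157, 202), (370, 521, 147, 140), (372, 530, 158, 155)]
211 [(358, 590, 149, 189), (360, 585, 152, 187), (370, 520, 148, 127), (372, 531, 159, 145)]
214 [(358, 589, 149, 176), (360, 589, 155, 180), (372, 532, 161, 134)]
217 [(358, 590, 151, 167), (360, 589, 156, 169), (364, 1329, 557, 1103), (366, 571, 164, 159), (368, 568, 168, 159), (370, 564, 172, 158), (372, 559, 175, 156)]
220 [(358, 589, 151, 155), (360, 585, 155, 153), (372, 537, 166, 117)]
223 [(358, 588, 152, 142), (360, 584, 156, 141), (372, 539, 168, 109)]
```

View pics/sc2.png

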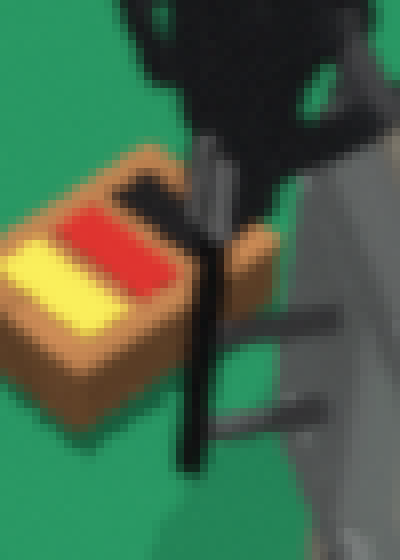

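Pads appear as the grey strip (crop (215,135)–(215,240)), ending right at the bar's top, so they seem to sit above the bar. I'll check the tool tip height against the reported TCP in the first picture.

```bash
python3 - <<'E'
from h import *
vv,uu=np.mgrid[0:400,0:640]
d=np.load("scene0.npy");P=world("scene",d,uu,vv)
im=cv2.imread("pics/scene0.png")
print("pred",proj("scene",[[156.2,604.9,193.4],[145,562,193.4],[167,648,193.4],[145,562,206],[167,648,206]]).round(0).tolist())
m=(im.max(2)<70)&(uu>570)&(vv>130)&(vv<200)&(abs(P[...,0]-156)<70)&(abs(P[...,1]-605)<80)
q=P[m];i=np.argsort(q[:,2])[:12];print(np.c_[uu[m][i],vv[m][i],q[i].round(0)].tolist())
d=np.load("top0.npy");P=world("top",d,uu,vv);im=cv2.imread("pics/top0.png")
m=(uu<90)&(vv>360)&(abs(P[...,0]-156)<80)&(abs(P[...,1]-605)<80)
q=P[m];print(len(q));i=np.argsort(q[:,2])[::10];print(q[i].round(0).tolist()[:40])
o=env.get_obs();print(o["position"],o["ft_force"],o["q"])
E
```

```text
pred [[587.0, 191.0], [572.0, 182.0], [603.0, 200.0], [574.0, 178.0], [605.0, 197.0]]
[[581.0, 168.0, 148.0, 564.0, 248.0], [615.0, 186.0, 167.0, 655.0, 249.0], [580.0, 168.0, 156.0, 562.0, 252.0], [582.0, 167.0, 149.0, 565.0, 253.0], [616.0, 187.0, 174.0, 657.0, 253.0], [578.0, 165.0, 149.0, 555.0, 254.0], [583.0, 166.0, 145.0, 566.0, 254.0], [579.0, 165.0, 148.0, 557.0, 254.0], [581.0, 167.0, 153.0, 563.0, 254.0], [578.0, 164.0, 146.0, 553.0, 255.0], [580.0, 167.0, 155.0, 561.0, 255.0], [616.0, 186.0, 175.0, 656.0, 256.0]]
2591
[[138.0, 671.0, 97.0], [141.0, 640.0, 100.0], [118.0, 643.0, 100.0], [126.0, 673.0, 101.0], [134.0, 631.0, 101.0], [131.0, 673.0, 101.0], [121.0, 672.0, 101.0], [111.0, 684.0, 102.0], [119.0, 682.0, 102.0], [121.0, 640.0, 102.0], [131.0, 651.0, 102.0], [139.0, 655.0, 102.0], [119.0, 650.0, 102.0], [134.0, 673.0, 102.0], [127.0, 621.0, 103.0], [129.0, 616.0, 103.0], [139.0, 681.0, 103.0], [139.0, 633.0, 103.0], [139.0, 675.0, 103.0], [112.0, 673.0, 103.0], [112.0, 667.0, 103.0], [137.0, 680.0, 104.0], [127.0, 642.0, 104.0], [130.0, 631.0, 104.0], [120.0, 654.0, 104.0], [117.0, 656.0, 104.0], [125.0, 646.0, 105.0], [127.0, 676.0, 105.0], [110.0, 684.0, 105.0], [137.0, 655.0, 106.0], [133.0, 620.0, 106.0], [108.0, 682.0, 108.0], [106.0, 684.0, 116.0], [110.0, 671.0, 120.0], [120.0, 638.0, 129.0], [116.0, 650.0, 134.0], [117.0, 646.0, 137.0], [101.0, 592.0, 137.0], [115.0, 650.0, 138.0], [133.0, 594.0, 138.0]]
[582.42523219 151.21372967 215.48634774] [-1.01235269 -0.18196613  0.01953507] [ 1.44230590e-01  4.36762223e-01  1.59187598e+00  1.18372625e-04
  1.11202772e+00 -1.17385750e+00]
```

The fingertips are about 33 mm higher than reported: 250 mm seen against 216 mm reported, and the start picture agrees. I'll open the gripper, go lower, then look at the gap.

apply_moves:
  plan: [0,-0.2,0.3,0,0,0,0.2,0,0,0,0,0,0,0,0,0,0,0,0,0,0,0,0,0,0,0,0,0,0,0]
  grip: 0.4

```text
time_s: 3.17
position: [584.3, 149.1, 217.8]
tool_rot: [[-0.968, 0.25, -0.0], [0.25, 0.968, 0.0], [0.0, 0.0, -1.0]]
ft_force: [0.5, 0.8, -0.2]
finger_gap: 34.1
gripper_force: 0.0
```

apply_moves:
  plan: [0,0,-1,0,0,0,0,0,-1,0,0,0,0,0,-1,0,0,0,0,0,-0.5,0,0,0,0,0,0,0,0,0]

```text
time_s: 3.58
position: [583.6, 149.1, 181.0]
tool_rot: [[-0.968, 0.25, -0.003], [0.25, 0.968, -0.0], [0.003, -0.001, -1.0]]
ft_force: [1.4, 0.2, 0.8]
finger_gap: 34.0
gripper_force: 0.0
```

apply_moves:
  plan: [0,0,0,0,0,0,0,0,0,0,0,0,0,0,0,0,0,0,0,0,0,0,0,0,0,0,0,0,0,0]
  grip: 0
  newtons: 40

```text
time_s: 4.0
position: [584.4, 148.8, 183.2]
tool_rot: [[-0.968, 0.25, 0.0], [0.25, 0.968, -0.0], [-0.0, -0.0, -1.0]]
ft_force: [-0.8, -3.6, -0.1]
finger_gap: 9.2
gripper_force: 39.1
```

apply_moves:
  plan: [0.12,-0.05,0,0,0,0.2,0.25,-0.1,0,0,0,0.4,0.38,-0.15,0,0,0,0.6,0.5,-0.2,0,0,0,0.6,0.6,-0.23,0,0,0,0.6]

```text
time_s: 4.42
position: [602.3, 141.2, 183.2]
tool_rot: [[-0.978, 0.208, -0.001], [0.208, 0.978, -0.001], [0.001, -0.001, -1.0]]
ft_force: [-4.5, -6.4, 2.7]
finger_gap: 9.6
gripper_force: 39.5
```

apply_moves:
  plan: [0.64,-0.24,0,0,0,0.6,0.64,-0.24,0,0,0,0.6,0.65,-0.17,0,0,0,0.6,0.65,-0.17,0,0,0,0.6,0.65,-0.16,0,0,0,0.6]

```text
time_s: 4.83
position: [635.2, 131.4, 183.2]
tool_rot: [[-0.988, 0.157, -0.0], [0.157, 0.988, -0.001], [0.0, -0.001, -1.0]]
ft_force: [-3.7, -5.4, 2.1]
finger_gap: 9.3
gripper_force: 39.5
```

apply_moves:
  plan: [0.66,-0.14,0,0,0,0.6,0.66,-0.12,0,0,0,0.6,0.67,-0.08,0,0,0,0.6,0.67,-0.06,0,0,0,0.6,0.67,-0.04,0,0,0,0.6]

```text
time_s: 5.25
position: [668.7, 126.4, 183.2]
tool_rot: [[-0.994, 0.105, -0.0], [0.105, 0.994, -0.002], [0.0, -0.002, -1.0]]
ft_force: [-2.9, -10.1, 3.0]
finger_gap: 9.6
gripper_force: 39.6
```

apply_moves:
  plan: [0.67,-0.08,0,0,0,0.6,0.67,-0.08,0,0,0,0.6,0.67,0.01,0,0,0,0.6,0.67,0.02,0,0,0,0.6,0.67,0.04,0,0,0,0.6]

```text
time_s: 5.67
position: [702.5, 126.0, 183.2]
tool_rot: [[-0.999, 0.053, 0.0], [0.053, 0.999, -0.001], [-0.001, -0.001, -1.0]]
ft_force: [-0.8, -7.1, 2.7]
finger_gap: 9.3
gripper_force: 39.6
```

apply_moves:
  plan: [0.67,0.05,0,0,0,0.6,0.67,0.06,0,0,0,0.6,0.66,0.09,0,0,0,0.6,0.66,0.11,0,0,0,0.6,0.66,0.13,0,0,0,0.6]

```text
time_s: 6.08
position: [735.9, 130.2, 183.2]
tool_rot: [[-1.0, 0.001, 0.001], [0.001, 1.0, -0.001], [-0.001, -0.001, -1.0]]
ft_force: [-1.2, -6.9, 2.2]
finger_gap: 9.2
gripper_force: 39.6
```

apply_moves:
  plan: [0.66,0.14,0,0,0,0.6,0.66,0.16,0,0,0,0.6,0.64,0.19,0,0,0,0.6,0.64,0.21,0,0,0,0.6,0.64,0.22,0,0,0,0.6]

```text
time_s: 6.5
position: [768.6, 139.0, 183.2]
tool_rot: [[-0.999, -0.051, 0.001], [-0.051, 0.999, -0.002], [-0.001, -0.002, -1.0]]
ft_force: [1.6, -7.0, 1.8]
finger_gap: 9.4
gripper_force: 39.6
```

apply_moves:
  plan: [0.63,0.23,0,0,0,0.6,0.63,0.25,0,0,0,0.6,0.61,0.28,0,0,0,0.6,0.6,0.3,0,0,0,0.6,0.6,0.31,0,0,0,0.6]

```text
time_s: 6.92
position: [799.6, 152.2, 183.3]
tool_rot: [[-0.995, -0.103, 0.002], [-0.103, 0.995, -0.002], [-0.002, -0.002, -1.0]]
ft_force: [2.0, -9.8, 1.9]
finger_gap: 9.4
gripper_force: 39.6
```

apply_moves:
  plan: [0.56,0.34,0,0,0,0.4,0.56,0.35,0,0,0,0.4,0.57,0.37,0,0,0,0.4,0.56,0.38,0,0,0,0.4,0.55,0.39,0,0,0,0.4]

```text
time_s: 7.33
position: [828.3, 169.3, 183.3]
tool_rot: [[-0.991, -0.136, 0.004], [-0.136, 0.991, -0.003], [-0.003, -0.004, -1.0]]
ft_force: [7.2, -14.1, -0.1]
finger_gap: 9.0
gripper_force: 39.7
```

apply_moves:
  plan: [0.54,0.4,0,0,0,0.4,0.53,0.41,0,0,0,0.4,0.51,0.44,0,0,0,0.4,0.5,0.45,0,0,0,0.4,0.49,0.46,0,0,0,0.4]

```text
time_s: 7.75
position: [854.7, 190.1, 183.3]
tool_rot: [[-0.985, -0.17, 0.005], [-0.17, 0.985, -0.004], [-0.005, -0.005, -1.0]]
ft_force: [11.6, -15.6, -0.1]
finger_gap: 9.4
gripper_force: 39.7
```

apply_moves:
  plan: [0.48,0.47,0,0,0,0.4,0.46,0.48,0,0,0,0.4,0.44,0.5,0,0,0,0.4,0.43,0.51,0,0,0,0.4,0.43,0.52,0,0,0,0.4]

```text
time_s: 8.17
position: [877.8, 214.3, 183.4]
tool_rot: [[-0.979, -0.203, 0.007], [-0.203, 0.979, -0.004], [-0.006, -0.005, -1.0]]
ft_force: [16.8, -17.1, 0.1]
finger_gap: 9.8
gripper_force: 39.8
```

```bash
python3 - <<'E'
from h import *
o=env.get_obs();p=o["position"][:2];H=np.array([686.7,366.2]);d=p-H
print(p,np.hypot(*d),"theta",np.degrees(np.arctan2(d[1],d[0]))-np.degrees(np.arctan2(148.1-366.2,584.3-686.7))%360+360,o["q"],np.hypot(*p))
E
```

```text
[877.79681022 214.30195358] 244.11269401549632 theta 76.67019155124473 [ 0.16809406  0.98409623  0.59275178 -0.00504857  1.55833383 -1.60755968] 903.5776487572206
```

apply_moves:
  plan: [0.47,0.47,0,0,0,0.4,0.45,0.49,0,0,0,0.4,0.43,0.51,0,0,0,0.4,0.4,0.52,0,0,0,0.4,0.38,0.53,0,0,0,0.4]

```text
time_s: 8.58
position: [897.7, 242.0, 183.3]
tool_rot: [[-0.971, -0.239, 0.004], [-0.239, 0.971, -0.001], [-0.004, -0.002, -1.0]]
ft_force: [7.6, -8.4, 0.8]
finger_gap: 9.5
gripper_force: 39.8
```

apply_moves:
  plan: [0.36,0.53,0,0,0,0.2,0.32,0.5,0,0,0,0.2,0.25,0.4,0,0,0,0,0.15,0.3,0,0,0,0,0.1,0.2,0,0,0,0]

```text
time_s: 9.0
position: [909.2, 262.2, 183.4]
tool_rot: [[-0.969, -0.246, 0.005], [-0.246, 0.969, -0.0], [-0.004, -0.002, -1.0]]
ft_force: [7.4, -5.0, 1.8]
finger_gap: 9.2
gripper_force: 39.9
```

```bash
python3 - <<'E'
from h import *
o=env.get_obs();p=o["position"][:2];H=np.array([686.7,366.2]);d=p-H
print(p,np.hypot(*d),"theta",np.degrees(np.arctan2(d[1],d[0]))-np.degrees(np.arctan2(148.1-366.2,584.3-686.7))%360+360,o["q"],o["ft_force"],np.hypot(*p))
im,dd=env.read_camera("top");np.save("top2.npy",dd);cv2.imwrite("pics/t2.png",cv2.resize(im[60:260,100:320],None,fx=3,fy=3,interpolation=cv2.INTER_CUBIC))
E
```

```text
[909.2246167 262.1806558] 245.63637557008897 theta 90.09671407163722 [ 2.11483247e-01  1.12892851e+00  2.68795990e-01 -1.44290906e-03
  1.73949491e+00 -1.60844709e+00] [ 7.42280509 -5.0398734   1.77061938] 946.2706271905705
```

View pics/t2.png

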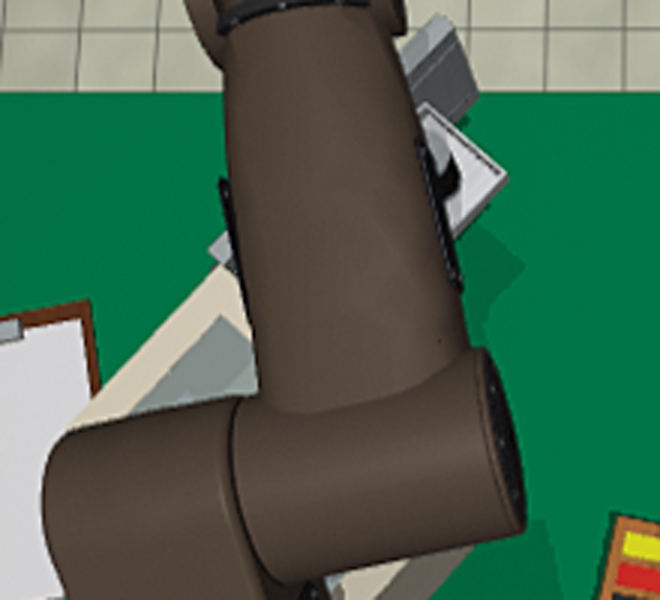

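apply_moves:
  plan: [0,0,0,0,0,0,0,0,0,0,0,0,0,0,0,0,0,0,0,0,0,0,0,0,0,0,0.5,0,0,0]
  grip: 0.35

```text
time_s: 9.47
position: [907.0, 263.6, 186.8]
tool_rot: [[-0.969, -0.248, -0.002], [-0.248, 0.969, -0.0], [0.002, 0.0, -1.0]]
ft_force: [0.5, -0.3, 0.6]
finger_gap: 29.8
gripper_force: 0.0
```

apply_moves:
  plan: [0,0,1.2,0,0,0,0,0,1.5,0,0,0,0,0,1.5,0,0,0,0,0,1.5,0,0,0,0,0,1.5,0,0,0]

```text
time_s: 9.88
position: [899.5, 261.1, 256.1]
tool_rot: [[-0.969, -0.247, 0.004], [-0.247, 0.969, 0.001], [-0.004, 0.0, -1.0]]
ft_force: [0.1, -0.4, 0.0]
finger_gap: 30.0
gripper_force: 0.0
```

apply_moves:
  plan: [-2.4,-1,0.5,0,0,0,-2.4,-3,0.5,0,0,0,-2.4,-3.2,0,0,0,0,-2.4,-3.2,0,0,0,0,-2.4,-3.2,0,0,0,0]

```text
time_s: 10.3
position: [809.7, 148.3, 267.7]
tool_rot: [[-0.969, -0.248, 0.012], [-0.248, 0.969, 0.002], [-0.012, -0.001, -1.0]]
ft_force: [1.9, 0.0, 1.5]
finger_gap: 29.8
gripper_force: 0.0
```

apply_moves:
  plan: [-2,-3.3,0,0,0,0,-2,-3.3,0,0,0,0,-2,-3.3,0,0,0,0,-2,-3.3,0,0,0,0,-2,-3.3,0,0,0,0]

```text
time_s: 10.72
position: [710.4, -17.7, 267.8]
tool_rot: [[-0.969, -0.247, 0.012], [-0.247, 0.969, 0.001], [-0.012, -0.002, -1.0]]
ft_force: [0.8, -1.8, -0.1]
finger_gap: 30.1
gripper_force: 0.0
```

```bash
python3 - <<'E'
from h import *
im,d=env.read_camera("top");np.save("top3.npy",d)
x0,y0=150,70
cv2.imwrite("pics/t3.png",cv2.resize(im[y0:y0+140,x0:x0+180],None,fx=4,fy=4,interpolation=cv2.INTER_CUBIC))
vv,uu=np.mgrid[0:400,0:640];P=world("top",d,uu,vv)
m=(abs(P[...,2]-232)<6)&(P[...,0]>640)&(P[...,1]>120)&(P[...,1]<360)
n,l,s,c=cv2.connectedComponentsWithStats(m.astype(np.uint8))
for i in range(1,n):
    if s[i,4]>25: q=P[l==i];print("blob",s[i,4],c[i].round(1),q.mean(0).round(1),(q.min(0)+q.max(0))/2,np.ptp(q,axis=0).round(0))
m=(P[...,2]>236)&(P[...,2]<252)&(P[...,0]>700)&(P[...,1]>150)&(P[...,1]<340)
q=P[m];print("door",len(q),cv2.minAreaRect(q[:,:2].astype(np.float32)))
print(env.get_obs()["position"])
E
```

```text
blob 224 [214.8 108.6] [793.4 271.7 232. ] [795.01784224 270.57730024 232.0177801 ] [203. 178.  12.]
blob 233 [240.8 110.8] [787.3 205.9 231.4] [787.46229809 206.24804238 231.37771327] [42. 43. 10.]
blob 243 [216.7 135. ] [723.6 264.6 231.8] [723.32524751 265.36772771 231.34830575] [43. 44. 10.]
door 833 ((801.2992553710938, 244.58865356445312), (123.76209259033203, 235.2440643310547), 64.68107604980469)
[707.91414994 -23.28105149 268.35062335]
```

View pics/t3.png

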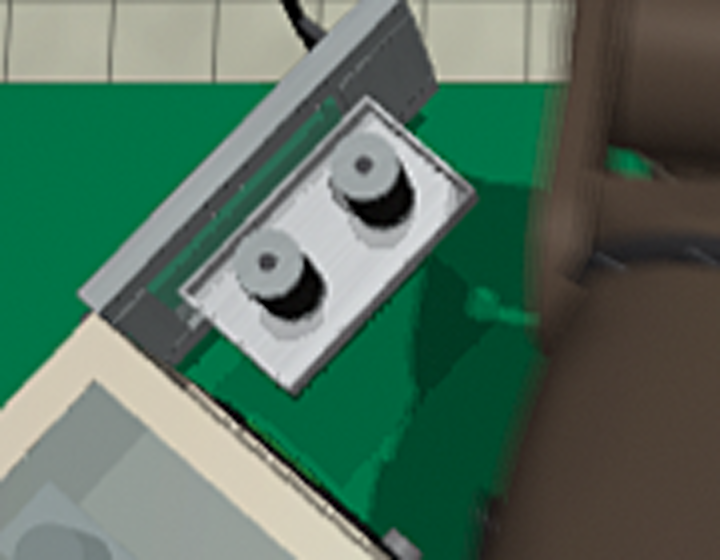

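Both mounts are standing (tops near crop (365,165) and (268,262)) and the door is near 90°. Next is mount_b, at (787, 206).

apply_moves:
  plan: [1.3,3.8,0,0,0,5.8,1.3,3.8,0,0,0,5.8,1.3,3.8,0,0,0,5.8,1.3,3.8,0,0,0,5.8,1.3,3.8,0,0,0,5.8]
  grip: 0.8

```text
time_s: 11.18
position: [776.8, 175.7, 268.0]
tool_rot: [[-0.724, -0.689, 0.01], [-0.689, 0.724, 0.005], [-0.011, -0.003, -1.0]]
ft_force: [0.3, -0.4, 0.2]
finger_gap: 68.3
gripper_force: 0.0
```

apply_moves:
  plan: [1.4,3.9,0,0,0,5.8,0,0,0,0,0,0,0,0,0,0,0,0,0,0,0,0,0,0]

```text
time_s: 11.52
position: [790.0, 212.8, 266.3]
tool_rot: [[-0.655, -0.756, 0.007], [-0.756, 0.655, 0.005], [-0.008, -0.002, -1.0]]
ft_force: [0.3, -0.6, -0.0]
finger_gap: 68.2
gripper_force: 0.0
```

apply_moves:
  plan: [-0.3,-0.6,-2.5,0,0,0,0,0,-2.5,0,0,0,0,0,-1.5,0,0,0,0,0,0,0,0,0,0,0,0,0,0,0]

```text
time_s: 11.93
position: [786.8, 205.3, 200.8]
tool_rot: [[-0.656, -0.755, 0.004], [-0.755, 0.656, 0.004], [-0.006, -0.0, -1.0]]
ft_force: [0.3, -0.1, 0.5]
finger_gap: 68.3
gripper_force: 0.0
```

```bash
python3 - <<'E'
from h import *
print(env.get_obs()["position"])
im,d=env.read_camera("scene");u,v=proj("scene",[787,206,220]).astype(int);print(u,v)
cv2.imwrite("pics/s4.png",cv2.resize(im[v-60:v+50,u-70:u+70],None,fx=5,fy=5,interpolation=cv2.INTER_CUBIC))
E
```

```text
[786.83415776 205.32418826 200.78619428]
332 264
```

View pics/s4.png

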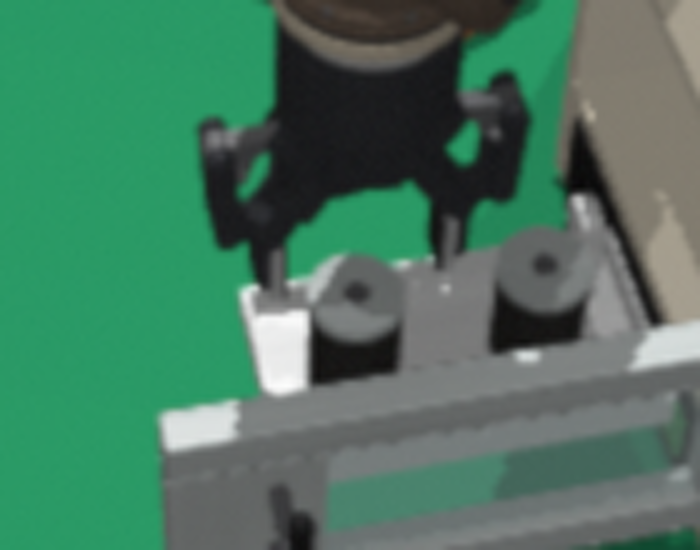

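The picture shows the fingers straddling mount_b evenly (tips at (272,300) and (445,262), mount top at (357,292)). I'll descend and grip.

apply_moves:
  plan: [0,0,-1.5,0,0,0,0,0,-1.5,0,0,0,0,0,-1,0,0,0,0,0,-0.5,0,0,0,0,0,0,0,0,0]

```text
time_s: 12.4
position: [786.5, 206.5, 154.4]
tool_rot: [[-0.655, -0.756, 0.003], [-0.756, 0.655, 0.004], [-0.005, 0.0, -1.0]]
ft_force: [-0.3, -0.8, -0.3]
finger_gap: 68.1
gripper_force: 0.0
```

apply_moves:
  plan: [0,0,0,0,0,0,0,0,0,0,0,0,0,0,0,0,0,0,0,0,0,0,0,0,0,0,0,0,0,0]
  grip: 0
  newtons: 35

```text
time_s: 12.82
position: [787.2, 206.7, 155.9]
tool_rot: [[-0.655, -0.756, 0.006], [-0.756, 0.655, 0.005], [-0.007, -0.001, -1.0]]
ft_force: [1.9, -1.3, 5.9]
finger_gap: 42.9
gripper_force: 35.4
```

apply_moves:
  plan: [0,0,0.4,0,0,0,0,0,1,0,0,0,0,0,1.5,0,0,0,0,0,2,0,0,0,0,0,2,0,0,0]

```text
time_s: 13.23
position: [786.0, 206.9, 224.1]
tool_rot: [[-0.654, -0.756, 0.002], [-0.756, 0.654, 0.004], [-0.004, 0.002, -1.0]]
ft_force: [-0.1, -0.4, -2.1]
finger_gap: 42.6
gripper_force: 35.8
```

apply_moves:
  plan: [-0.4,-0.7,1,0,0,0,-0.8,-1.4,1,0,0,-2,-1.2,-2.1,0.5,0,0,-2.5,-1.6,-2.8,0,0,0,-2.5,-1.7,-3,0,0,0,-2.5]

```text
time_s: 13.65
position: [728.2, 106.1, 248.4]
tool_rot: [[-0.771, -0.637, 0.004], [-0.637, 0.771, 0.004], [-0.005, 0.001, -1.0]]
ft_force: [0.5, -0.5, -2.0]
finger_gap: 43.2
gripper_force: 35.9
```

apply_moves:
  plan: [-1.7,-3,0,0,0,-2.5,-1.7,-3,0,0,0,-2.5,-1.7,-3,0,0,0,-2.5,-1.7,-3,0,0,0,-2.5,-1.7,-3,0,0,0,-2.5]

```text
time_s: 14.07
position: [642.7, -44.7, 248.5]
tool_rot: [[-0.891, -0.454, 0.004], [-0.454, 0.891, 0.003], [-0.005, 0.001, -1.0]]
ft_force: [0.5, 0.8, -2.0]
finger_gap: 42.4
gripper_force: 35.9
```

apply_moves:
  plan: [-1.7,-3,0,0,0,-2.5,-1.7,-3,0,0,0,-2.5,-1.7,-3,0,0,0,-2.5,-1.7,-3,0,0,0,-2.5,-1.7,-3,0,0,0,-2.5]

```text
time_s: 14.48
position: [557.7, -194.4, 248.6]
tool_rot: [[-0.968, -0.25, 0.005], [-0.25, 0.968, 0.002], [-0.005, 0.001, -1.0]]
ft_force: [0.7, -0.5, -1.6]
finger_gap: 42.8
gripper_force: 35.9
```

apply_moves:
  plan: [-1.7,-3,0,0,0,-2,-1.7,-3,0,0,0,0,-1.7,-3,0,0,0,0,-1.7,-3,0,0,0,0,-1.5,-2.6,0,0,0,0]

```text
time_s: 14.9
position: [474.5, -340.7, 248.6]
tool_rot: [[-0.976, -0.218, 0.005], [-0.218, 0.976, 0.002], [-0.005, 0.001, -1.0]]
ft_force: [0.1, -0.9, -2.7]
finger_gap: 42.4
gripper_force: 35.8
```

apply_moves:
  plan: [-0.9,-1.6,0,0,0,0,-0.5,-0.8,0,0,0,0,0,0,0,0,0,0,0,0,0,0,0,0]

```text
time_s: 15.23
position: [462.4, -362.7, 248.5]
tool_rot: [[-0.976, -0.218, 0.005], [-0.218, 0.976, 0.002], [-0.006, 0.001, -1.0]]
ft_force: [0.4, -0.1, -2.6]
finger_gap: 42.8
gripper_force: 35.9
```

apply_moves:
  plan: [0,0,-2,0,0,0,0,0,-3,0,0,0,0,0,-3,0,0,0,0,0,-3,0,0,0,0,0,-3,0,0,0]

```text
time_s: 15.65
position: [463.3, -361.6, 107.6]
tool_rot: [[-0.975, -0.22, 0.006], [-0.22, 0.975, 0.001], [-0.006, 0.0, -1.0]]
ft_force: [0.2, -0.6, -1.1]
finger_gap: 42.8
gripper_force: 36.0
```

apply_moves:
  plan: [0,0,-3,0,0,0,0,0,-3,0,0,0,0,0,-2.5,0,0,0,0,0,-1.2,0,0,0,0,0,-0.4,0,0,0]

```text
time_s: 16.07
position: [462.5, -361.6, 5.8]
tool_rot: [[-0.976, -0.22, 0.003], [-0.22, 0.976, 0.004], [-0.004, 0.003, -1.0]]
ft_force: [0.6, 0.3, -1.6]
finger_gap: 42.6
gripper_force: 36.0
```

apply_moves:
  plan: [0,0,-0.2,0,0,0,0,0,-0.2,0,0,0,0,0,-0.1,0,0,0,0,0,0,0,0,0,0,0,0,0,0,0]

```text
time_s: 16.48
position: [462.8, -363.5, 3.5]
tool_rot: [[-0.976, -0.218, 0.006], [-0.218, 0.976, 0.0], [-0.006, -0.001, -1.0]]
ft_force: [0.3, -0.1, -2.6]
finger_gap: 42.5
gripper_force: 36.0
```

apply_moves:
  plan: [0,0,-0.2,0,0,0,0,0,-0.2,0,0,0,0,0,-0.2,0,0,0,0,0,0,0,0,0]

```text
time_s: 16.82
position: [462.3, -363.1, -3.9]
tool_rot: [[-0.976, -0.218, 0.005], [-0.218, 0.976, 0.002], [-0.005, 0.001, -1.0]]
ft_force: [-0.2, -1.5, -2.6]
finger_gap: 43.1
gripper_force: 36.0
```

apply_moves:
  plan: [0,0,-0.1,0,0,0,0,0,-0.1,0,0,0,0,0,-0.1,0,0,0,0,0,0,0,0,0]

```text
time_s: 17.15
position: [462.4, -363.2, -6.7]
tool_rot: [[-0.976, -0.218, 0.005], [-0.218, 0.976, 0.002], [-0.005, 0.001, -1.0]]
ft_force: [-0.6, 0.1, -2.8]
finger_gap: 42.7
gripper_force: 36.0
```

apply_moves:
  plan: [0,0,-0.1,0,0,0,0,0,-0.1,0,0,0,0,0,0,0,0,0]

```text
time_s: 17.4
position: [462.7, -363.5, -7.3]
tool_rot: [[-0.976, -0.218, 0.006], [-0.218, 0.976, 0.001], [-0.006, -0.001, -1.0]]
ft_force: [-1.7, 1.8, 10.5]
finger_gap: 42.7
gripper_force: 34.9
```

apply_moves:
  plan: [0,0,-0.1,0,0,0,0,0,-0.1,0,0,0,0,0,0,0,0,0]

```text
time_s: 17.65
position: [463.0, -364.0, -7.8]
tool_rot: [[-0.976, -0.218, 0.007], [-0.218, 0.976, -0.001], [-0.007, -0.002, -1.0]]
ft_force: [-6.4, 2.8, 27.9]
finger_gap: 43.0
gripper_force: 35.0
```

apply_moves:
  plan: [0,0,0.2,0,0,0,0,0,0,0,0,0]

```text
time_s: 17.82
position: [462.8, -363.6, -7.7]
tool_rot: [[-0.976, -0.218, 0.006], [-0.218, 0.976, 0.0], [-0.006, -0.001, -1.0]]
ft_force: [-3.0, -0.9, 12.3]
finger_gap: 42.4
gripper_force: 36.8
```

apply_moves:
  plan: [0,0,0,0,0,0,0,0,0,0,0,0,0,0,0,0,0,0,0,0,0,0,0,0,0,0,0,0,0,0]
  grip: 0.75

```text
time_s: 18.23
position: [462.5, -363.2, -8.7]
tool_rot: [[-0.976, -0.218, 0.005], [-0.218, 0.976, 0.002], [-0.005, 0.001, -1.0]]
ft_force: [-0.3, -0.1, 0.9]
finger_gap: 64.1
gripper_force: 0.0
```

apply_moves:
  plan: [0,0,0.5,0,0,0,0,0,1,0,0,0,0,0,2,0,0,0,0,0,3,0,0,0,0,0,3.5,0,0,0]

```text
time_s: 18.65
position: [461.9, -362.7, 92.4]
tool_rot: [[-0.976, -0.218, 0.004], [-0.218, 0.976, 0.003], [-0.004, 0.002, -1.0]]
ft_force: [-0.1, -0.1, -0.0]
finger_gap: 63.8
gripper_force: 0.0
```

apply_moves:
  plan: [0,0,3.5,0,0,0,0,0,3.5,0,0,0,0,0,3.5,0,0,0,0,0,3.5,0,0,0,0,0,3.5,0,0,0]

```text
time_s: 19.07
position: [462.1, -362.8, 269.6]
tool_rot: [[-0.976, -0.218, 0.006], [-0.218, 0.976, 0.001], [-0.006, -0.001, -1.0]]
ft_force: [0.1, -0.1, -0.1]
finger_gap: 64.2
gripper_force: 0.0
```

```bash
python3 - <<'E'
from h import *
im,d=env.read_camera("top");vv,uu=np.mgrid[0:400,0:640];P=world("top",d,uu,vv)
m=(abs(P[...,2]-232)<6)&(P[...,0]>640)&(P[...,1]>120)&(P[...,1]<360)
n,l,s,c=cv2.connectedComponentsWithStats(m.astype(np.uint8))
for i in range(1,n):
    if s[i,4]>25: q=P[l==i];print("blob",s[i,4],q.mean(0).round(1),(q.min(0)+q.max(0))/2,np.ptp(q,axis=0).round(0))
print(env.get_obs()["position"])
im,d=env.read_camera("scene");P=world("scene",d,uu,vv)
m=(abs(P[...,2]-69)<5)&(abs(P[...,0]-462)<50)&(abs(P[...,1]+363)<40);print("in tote",m.sum(),P[m].mean(0),np.ptp(P[m],axis=0))
E
```

```text
blob 231 [793.8 271.4 232. ] [795.38923032 269.54011909 231.9821934 ] [200. 178.  12.]
blob 243 [723.6 264.6 231.7] [723.79178494 265.57990398 232.03648015] [43. 45.  9.]
[ 463.69612692 -364.32049895  276.62975089]
in tote 107 [ 462.94740795 -358.07819222   69.39071238] [46.07045035 48.23092776  9.78749433]
```

apply_moves:
  plan: [0.7,1.7,0,0,0,1,1.4,3.5,0,0,0,2,1.4,3.5,0,0,0,2,1.5,3.5,0,0,0,2,1.5,3.5,0,0,0,2]

```text
time_s: 19.58
position: [527.4, -204.5, 266.9]
tool_rot: [[-0.929, -0.369, 0.005], [-0.369, 0.929, 0.002], [-0.006, 0.0, -1.0]]
ft_force: [0.5, 0.0, 0.5]
finger_gap: 64.0
gripper_force: 0.0
```

apply_moves:
  plan: [1.4,3.5,0,0,0,2,1.4,3.5,0,0,0,2,1.4,3.5,0,0,0,2,1.5,3.5,0,0,0,2,1.5,3.5,0,0,0,2]

```text
time_s: 20.0
position: [599.5, -29.3, 266.9]
tool_rot: [[-0.851, -0.526, 0.005], [-0.526, 0.851, 0.003], [-0.006, 0.0, -1.0]]
ft_force: [0.5, -0.9, 0.6]
finger_gap: 63.5
gripper_force: 0.0
```

apply_moves:
  plan: [1.4,3.5,0,0,0,2,1.4,3.5,0,0,0,2,1.4,3.5,0,0,0,2,1.5,3.5,0,0,0,2,1.5,3.5,0,0,0,2]

```text
time_s: 20.42
position: [671.5, 145.6, 266.9]
tool_rot: [[-0.746, -0.665, 0.004], [-0.665, 0.746, 0.004], [-0.005, 0.0, -1.0]]
ft_force: [0.3, -0.8, 0.5]
finger_gap: 64.1
gripper_force: 0.0
```

apply_moves:
  plan: [1.5,3.5,0,0,0,2,1.4,3.3,0,0,0,3,0.8,1.8,0,0,0,2.6,0,0,0,0,0,0,0,0,0,0,0,0]

```text
time_s: 20.83
position: [708.1, 230.6, 265.9]
tool_rot: [[-0.652, -0.758, 0.002], [-0.758, 0.652, 0.004], [-0.005, 0.001, -1.0]]
ft_force: [-0.6, -0.8, -0.3]
finger_gap: 63.7
gripper_force: 0.0
```

apply_moves:
  plan: [0.8,1.7,0,0,0,0,0.7,1.7,0,0,0,0,0,0,-1.5,0,0,0,0,0,-1.5,0,0,0,0,0,0,0,0,0]

```text
time_s: 21.25
position: [722.3, 262.2, 233.7]
tool_rot: [[-0.655, -0.756, -0.001], [-0.756, 0.655, 0.003], [-0.001, 0.003, -1.0]]
ft_force: [-0.2, -0.3, -1.1]
finger_gap: 64.1
gripper_force: 0.0
```

apply_moves:
  plan: [0,0.1,-1.5,0,0,0,0,0,0,0,0,0,0,0,0,0,0,0]

```text
time_s: 21.5
position: [723.3, 263.7, 222.1]
tool_rot: [[-0.654, -0.756, 0.003], [-0.756, 0.654, 0.004], [-0.005, 0.001, -1.0]]
ft_force: [-1.0, -0.2, 0.7]
finger_gap: 64.1
gripper_force: 0.0
```

apply_moves:
  plan: [0,0.1,-2,0,0,0,0,0,-2,0,0,0,0,0,-1.5,0,0,0,0,0,-1,0,0,0,0,0,-0.1,0,0,0]

```text
time_s: 21.92
position: [723.1, 265.2, 154.5]
tool_rot: [[-0.654, -0.757, 0.001], [-0.757, 0.654, 0.004], [-0.004, 0.001, -1.0]]
ft_force: [-0.7, -1.6, -0.1]
finger_gap: 63.6
gripper_force: 0.0
```

apply_moves:
  plan: [0,0,0,0,0,0,0,0,0,0,0,0,0,0,0,0,0,0,0,0,0,0,0,0,0,0,0,0,0,0]
  grip: 0
  newtons: 35

```text
time_s: 22.33
position: [724.2, 265.7, 157.1]
tool_rot: [[-0.653, -0.757, 0.006], [-0.757, 0.653, 0.005], [-0.008, -0.001, -1.0]]
ft_force: [2.4, -0.2, 6.3]
finger_gap: 42.5
gripper_force: 36.0
```

apply_moves:
  plan: [0,0,0.4,0,0,0,0,0,1,0,0,0,0,0,1.5,0,0,0,0,0,2,0,0,0,0,0,2,0,0,0]

```text
time_s: 22.75
position: [723.1, 265.8, 225.4]
tool_rot: [[-0.653, -0.757, 0.002], [-0.757, 0.653, 0.004], [-0.005, 0.001, -1.0]]
ft_force: [0.7, -0.3, -2.0]
finger_gap: 42.6
gripper_force: 35.7
```

apply_moves:
  plan: [-0.4,-0.7,1,0,0,-2,-0.8,-1.4,1,0,0,-2,-1.2,-2.2,0.5,0,0,-2,-1.6,-2.9,0,0,0,-2,-1.6,-2.9,0,0,0,-2]

```text
time_s: 23.17
position: [666.6, 164.3, 250.2]
tool_rot: [[-0.775, -0.632, 0.004], [-0.632, 0.775, 0.004], [-0.006, 0.0, -1.0]]
ft_force: [-0.2, -0.9, -1.2]
finger_gap: 42.5
gripper_force: 35.8
```

apply_moves:
  plan: [-1.6,-2.9,0,0,0,-2,-1.6,-2.9,0,0,0,-2,-1.6,-2.9,0,0,0,-2,-1.6,-2.9,0,0,0,-2,-1.6,-2.9,0,0,0,-2]

```text
time_s: 23.58
position: [586.4, 18.7, 250.2]
tool_rot: [[-0.873, -0.487, 0.005], [-0.487, 0.873, 0.003], [-0.006, 0.0, -1.0]]
ft_force: [0.6, -0.2, -1.7]
finger_gap: 42.9
gripper_force: 35.8
```

apply_moves:
  plan: [-1.6,-2.9,0,0,0,-2,-1.6,-2.9,0,0,0,-2,-1.6,-2.9,0,0,0,-2,-1.6,-2.9,0,0,0,-2,-1.6,-2.9,0,0,0,-2]

```text
time_s: 24.0
position: [506.5, -126.3, 250.3]
tool_rot: [[-0.945, -0.328, 0.005], [-0.328, 0.945, 0.002], [-0.006, 0.0, -1.0]]
ft_force: [0.9, -0.6, -2.0]
finger_gap: 42.8
gripper_force: 35.8
```

apply_moves:
  plan: [-1.6,-2.9,0,0,0,-2,-1.6,-2.9,0,0,0,-2,-1.6,-2.9,0,0,0,-2,-1.1,-2.1,0,0,0,0,-0.6,-1.2,0,0,0,0]

```text
time_s: 24.42
position: [441.2, -247.2, 250.3]
tool_rot: [[-0.974, -0.227, 0.005], [-0.227, 0.974, 0.001], [-0.006, -0.0, -1.0]]
ft_force: [-0.2, 1.3, -1.6]
finger_gap: 42.7
gripper_force: 35.8
```

apply_moves:
  plan: [0,0,0,0,0,0,0,0,0,0,0,0,0,0,0,0,0,0]

```text
time_s: 24.67
position: [442.7, -244.7, 249.9]
tool_rot: [[-0.973, -0.229, 0.006], [-0.229, 0.973, 0.002], [-0.006, 0.0, -1.0]]
ft_force: [-1.0, 0.6, -1.5]
finger_gap: 42.7
gripper_force: 35.8
```

Descend 250 → about -3, then creep down.

apply_moves:
  plan: [0,0,-2,0,0,0,0,0,-3,0,0,0,0,0,-3,0,0,0,0,0,-3,0,0,0,0,0,-3,0,0,0]

```text
time_s: 25.08
position: [443.1, -244.1, 108.6]
tool_rot: [[-0.973, -0.23, 0.006], [-0.23, 0.973, 0.001], [-0.006, -0.0, -1.0]]
ft_force: [1.1, -1.2, -2.4]
finger_gap: 42.3
gripper_force: 35.9
```

apply_moves:
  plan: [0,0,-3,0,0,0,0,0,-3,0,0,0,0,0,-2.5,0,0,0,0,0,-1.5,0,0,0,0,0,-0.6,0,0,0]

```text
time_s: 25.5
position: [442.4, -243.8, 1.5]
tool_rot: [[-0.973, -0.23, 0.003], [-0.23, 0.973, 0.004], [-0.004, 0.003, -1.0]]
ft_force: [0.9, -0.8, -1.5]
finger_gap: 42.7
gripper_force: 35.9
```

apply_moves:
  plan: [0,0,-0.3,0,0,0,0,0,-0.2,0,0,0,0,0,0,0,0,0,0,0,0,0,0,0]

```text
time_s: 25.83
position: [443.0, -245.4, -0.5]
tool_rot: [[-0.973, -0.229, 0.007], [-0.229, 0.973, 0.001], [-0.007, -0.001, -1.0]]
ft_force: [0.1, 0.0, -1.2]
finger_gap: 42.8
gripper_force: 35.9
```

apply_moves:
  plan: [0,0,-0.2,0,0,0,0,0,-0.2,0,0,0,0,0,0,0,0,0]

```text
time_s: 26.08
position: [442.5, -245.3, -5.4]
tool_rot: [[-0.974, -0.228, 0.006], [-0.228, 0.974, 0.001], [-0.006, 0.0, -1.0]]
ft_force: [0.4, -0.2, -1.3]
finger_gap: 42.8
gripper_force: 35.9
```

apply_moves:
  plan: [0,0,-0.1,0,0,0,0,0,-0.1,0,0,0,0,0,0,0,0,0]

```text
time_s: 26.33
position: [442.8, -245.6, -6.2]
tool_rot: [[-0.974, -0.228, 0.006], [-0.228, 0.974, 0.001], [-0.006, -0.001, -1.0]]
ft_force: [-3.5, 0.3, 16.8]
finger_gap: 43.0
gripper_force: 35.9
```

Contact. Release, rise and check.

apply_moves:
  plan: [0,0,0.1,0,0,0,0,0,0,0,0,0,0,0,0,0,0,0,0,0,0,0,0,0,0,0,0,0,0,0]
  grip: 0.75

```text
time_s: 26.75
position: [442.5, -245.2, -6.6]
tool_rot: [[-0.974, -0.229, 0.005], [-0.229, 0.974, 0.002], [-0.005, 0.0, -1.0]]
ft_force: [-1.1, -0.0, 0.3]
finger_gap: 64.0
gripper_force: 0.0
```

apply_moves:
  plan: [0,0,0.5,0,0,0,0,0,1,0,0,0,0,0,2,0,0,0,0,0,3,0,0,0,0,0,3.5,0,0,0]

```text
time_s: 27.17
position: [441.8, -244.7, 94.5]
tool_rot: [[-0.974, -0.229, 0.003], [-0.229, 0.974, 0.003], [-0.004, 0.002, -1.0]]
ft_force: [0.5, 0.3, -0.2]
finger_gap: 64.3
gripper_force: 0.0
```

apply_moves:
  plan: [0,0,3.5,0,0,0,0,0,3.5,0,0,0,0,0,3.5,0,0,0,0,0,3.5,0,0,0,0,0,3,0,0,0]

```text
time_s: 27.58
position: [442.2, -245.0, 267.1]
tool_rot: [[-0.973, -0.229, 0.007], [-0.229, 0.973, 0.0], [-0.007, -0.001, -1.0]]
ft_force: [0.5, 0.2, -0.3]
finger_gap: 63.9
gripper_force: 0.0
```

apply_moves:
  plan: [0,0,1,0,0,0,0,0,0,0,0,0,0,0,0,0,0,0,0,0,0,0,0,0,0,0,0,0,0,0]

```text
time_s: 28.0
position: [442.0, -244.9, 272.1]
tool_rot: [[-0.974, -0.229, 0.003], [-0.229, 0.974, 0.003], [-0.004, 0.002, -1.0]]
ft_force: [-0.1, -0.3, -0.8]
finger_gap: 64.0
gripper_force: 0.0
```

```bash
python3 - <<'E'
from h import *
im,d=env.read_camera("scene");cv2.imwrite("pics/fin.png",im);vv,uu=np.mgrid[0:400,0:640];P=world("scene",d,uu,vv)
for x,y in((462,-363),(442,-245)):
    m=(abs(P[...,2]-69)<4)&(np.hypot(P[...,0]-x,P[...,1]-y)<30);print(m.sum(),P[m].mean(0).round(1))
im0=cv2.imread("pics/scene0.png").astype(int)
for n,p in (("tester",[740,-248,115]),("weight",[456,-81,40]),("blocks",[431,24,18])):
    u,v=proj("scene",p).astype(int);a=abs(im0-im)[v-25:v+25,u-20:u+20].max(2);print(n,u,v,np.percentile(a,[50,90,99]))
E
```

```text
94 [ 462.7 -358.    69.4]
101 [ 442.9 -241.3   69.6]
tester 209 197 [1. 2. 3.]
weight 316 185 [ 3. 60. 83.]
blocks 348 200 [18. 79. 89.]
```

View pics/fin.png

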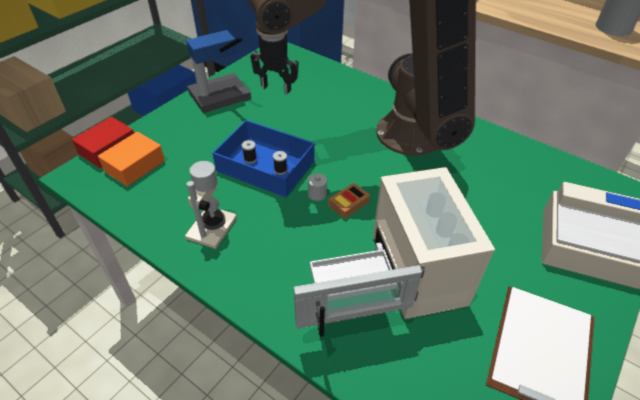

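Both mounts stand in the tote at (249,152) and (280,162), with the door open at about 90°. The tester, weight (318,187) and case (350,200) are where they started; the pixel differences there come from shadow. I'm handing in.

```bash
python3 -c "
from plant import env
print(env.sign_off())"
```

```text
the job is handed in; nothing more can be done
None
```

The job is handed in at about 28 s: the door stands open at about 90°, both mounts are upright in the tote, and the tester, weight and case look undisturbed. Two measurements disagreed with the brief, and I worked from what I measured: the cabinet's yaw is about 139° (not 63–78°), and the fingertips sit about 33 mm higher than the reported TCP, which cost one empty grasp at the handle.

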